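# Find the full tin by its weight

### The arm

A 6-joint arm with a two-finger parallel gripper is mounted at the origin on a cart in front of the work surface, level with it; the furniture and walls round the work are solid. World frame = base frame: x ahead of the robot, y to its left, z up, the work surface at z = 0. Lengths are in m, angles in rad, forces in N, time in s.
With the tool pointing down it reaches from about 0.3 to 1 m from the base axis. Payload 5.1 kg.
Tool frame: the origin (TCP) lies midway between the tips of the shut fingers; the grasp point (between the pads) lies 19 mm behind it (manip.pinch_z is the distance from the TCP to the grasp point, in m); z points along the fingers, y is the line along which they close (so a half turn about z gives the same grasp; the last joint's range is limited). The gripper opens to 95 mm and grips with 3 to 60 N. Pads are 20 mm wide; open, the fingers measure 119 mm over their backs; the gripper's body (75 mm by 180 mm) begins 59 mm behind the grasp point.
Start: joints at [-1.298, 0.124, 1.65, -0, 1.367, -0.083], TCP at [0.226, -0.609, 0.215] pointing down, gripper open.
Joint ranges: [-2.61, 2.61], [-1.02, 2.33], [0.03, 2.71], [-1.35, 4.49], [0.32, 2.68], [-2.91, 2.91]. Speed limits (rad/s): [2.57, 2.57, 3.14, 3.14, 3.14, 3.14].

### API

Orientations are given as a rotation vector (axis times angle).
In Python, from bench import manip gives the robot as it stands. The module is installed in compiled form; this text tells all that it offers.
- The arm moves only by the tool step_arm, never from a script. Its argument "moves" is a list of rows, each a list of 3 entries, a list of its own where there are three numbers: the finger opening in m, from 0 to 0.0951, then the shift along the tool's x, y, z in m, then the turn about the tool's z in degrees. A call has 1 to 10 rows; each row is the pose to reach, as a shift and turn from the pose commanded when the call began, along the tool's axes at that moment; what a row does not reach only later rows make up. A row lasts 1/12 s, in which the tool goes at most 41.7 mm and 7.16 degrees, less where a joint would pass 70% of its speed; a pose out of reach is approached as far as the arm can. A call with a gripper value outside its range is refused whole. The fingers move at their own pace and stop on an object; "squeeze" is the grip in N (left out, the last holds). Time passes only in rows, so rows that repeat a pose let the fingers close. It gives the time, the measured TCP pose, the force, the opening and the grip force at its end, in the units of the state.
- manip.get_state(): the state, without advancing time (a new reading comes with each control period).
- manip.capture(name): name is "side" or "top"; returns a dict with "image" (400x640x3 uint8, red, green, blue), "K" (3x3 intrinsics, pixels), "eye" and "rotation" of the camera in the world. Camera axes: x right, y down, z forward; pixel columns grow to the right and rows downward; lengths in m; the calibration is good to about 2 mm. A picture is of the moment at which its call begins. There is no depth.
- manip.sign_off(): hands the job in; it is judged then, once.
The state is a dict: "time_s": time; "q": joint angles; "joint_velocities": joint speeds; "tau": joint torques, N m; "tcp_pos": TCP position; "orientation": TCP orientation; "force": force on the tool from outside, world axes, zero at the start; "ft_torque": the same for the moment, N m; "finger_gap": finger opening in m; "gripper_force": force on a finger pad.
Only numpy, scipy, OpenCV 4.12 (cv2) and the standard library are available. Lean on these libraries where they do the work, as an engineer would, in place of code of your own. Each camera call takes 0.05 s, during which the arm holds its last target. There are 200 camera calls.

### The job

One of the three identical yellow and green tins on the worktop is full and the other two are almost empty. Going from the left tin to the right one, as seen by the robot, lift each a few centimetres clear of the worktop to feel its weight and put it back where it stood (the full one need not be put back if it is the last), then stand the full tin upright on the dark wooden tray.

Things in the scene. Friction and masses are not known exactly. Their poses are not given: they have to be found in the camera images.
- tin_left: the left one (largest y) of three identical closed tins (yellow lid, fixed shut; green and yellow sides), 115 to 235 mm apart in a row along y; 63 (x) by 89 (y) by 86 mm high; gripped across its x: walls 58 mm, lid (top 15 mm) 60 mm. Origin: centre of underside, z up; yaw within 15 degrees. Weighs 130 g, or 480 to 640 g if full; which is full changes with each start, whatever the name
- tin_middle: the middle one of three identical closed tins (yellow lid, fixed shut; green and yellow sides), 115 to 235 mm apart in a row along y; 63 (x) by 89 (y) by 86 mm high; gripped across its x: walls 58 mm, lid (top 15 mm) 60 mm. Origin: centre of underside, z up; yaw within 15 degrees. Weighs 130 g, or 480 to 640 g if full; which is full changes with each start, whatever the name
- tin_right: the right one (smallest y) of three identical closed tins (yellow lid, fixed shut; green and yellow sides), 115 to 235 mm apart in a row along y; 63 (x) by 89 (y) by 86 mm high; gripped across its x: walls 58 mm, lid (top 15 mm) 60 mm. Origin: centre of underside, z up; yaw within 15 degrees. Weighs 130 g, or 480 to 640 g if full; which is full changes with each start, whatever the name
- tray: empty square dark wooden tray, right of the tins, fixed to the worktop; 200 x 200 mm outside, 184 x 184 inside; origin: centre of underside, z up; floor 8 mm above the origin, rim 22 mm high, two bow handles up to 41 mm high on its y sides. Things near the tins and the tray are under 95 mm high; taller ones stand at x > 0.63 m or y > 0.44 m
Things that resemble listed ones, but are neither listed nor needed, are in the scene too. Leave any pink look-alike of the tin_left alone.

How it is judged:
By the outcome, as a careful person would: the job done as asked, in the order asked, and still so for the second after the job is handed in, with the robot touching nothing.
It also fails if it takes over 72 s, if anything falls off the work surface, if the arm or the gripper's body presses on something with over 40 N, if the wrist force passes 120 N, or if a joint passes its speed limit or range.

## Working session

There is one attempt and no reset: what is moved stays moved. The work goes in short steps, Python scripts to look and compute and a tool call to move; the robot and the scene stay as the last step left them, time stands still between calls to the robot, and variables do not carry over. Pictures are saved under pics/ and viewed, at most 10 in all, crops included, and the job is handed in when it is done.

Besides the shell and the picture viewer there is one more tool, called after ">>>" in YAML: its name, and indented under it one key for each argument. step_arm: Moves the arm, as the interface text tells. Its arguments: {"type":"object","properties":{"moves":{"type":"array"},"squeeze":{"type":"number"}},"required":["moves"]}

```bash
mkdir -p pics; cat > h.py <<'E'
import numpy as np, cv2
from bench import manip
from scipy.spatial.transform import Rotation as R
def cap(n,save=None):
    c=manip.capture(n)
    if save: cv2.imwrite('pics/'+save,cv2.cvtColor(c['image'],cv2.COLOR_RGB2BGR))
    return c
def ray(c,uv,z):
    d=np.array(c['rotation'])@np.linalg.inv(c['K'])@np.array([uv[0],uv[1],1.]); e=np.array(c['eye'])
    return e+d*(z-e[2])/d[2]
def proj(c,p):
    q=np.array(c['K'])@(np.array(c['rotation']).T@(np.array(p)-c['eye'])); return q[:2]/q[2]
E
python3 - <<'E'
from h import *
for n in('top','side'):
    c=cap(n,n+'0.png'); print(n,np.round(c['eye'],3),np.round(c['rotation'],2).tolist(),np.round(c['K'],0).tolist())
s=manip.get_state(); print(s); print(R.from_rotvec(s['orientation']).as_matrix().round(3), manip.pinch_z)
E
```

```text
top [ 0.24  -0.006  1.142] [-2.21, 2.0, -0.22] [[464.0, 0.0, 323.0], [0.0, 464.0, 198.0], [0.0, 0.0, 1.0]]
side [0.028 0.977 0.652] [-0.53, 2.47, -1.44] [[403.0, 0.0, 312.0], [0.0, 403.0, 197.0], [0.0, 0.0, 1.0]]
{'time_s': 0.1, 'q': array([-1.29759536e+00,  1.24420249e-01,  1.65151118e+00, -3.38231338e-06,
        1.36748688e+00, -8.25904976e-02]), 'joint_velocities': array([ 3.05663040e-04,  8.81318881e-05, -2.95142405e-03, -1.73180962e-03,
       -1.42621527e-03, -2.74747954e-04]), 'tau': array([ 6.40962062e-04, -4.18882513e+01, -3.61095858e+01,  7.77045800e-02,
        4.61436831e-02, -6.17044566e-05]), 'tcp_pos': array([ 0.22624026, -0.60875205,  0.2135382 ]), 'orientation': array([-3.09022421e+00, -5.55612312e-01,  2.77914680e-04]), 'force': array([ 0.17935716, -0.26917711,  0.01222017]), 'ft_torque': array([ 0.05003629,  0.01815235, -0.00453938]), 'gripper_force': 0.0, 'finger_gap': 0.09543170992263705}
[[ 0.937  0.348 -0.   ]
 [ 0.348 -0.937  0.002]
 [ 0.    -0.002 -1.   ]] 0.0188
```

View pics/top0.png

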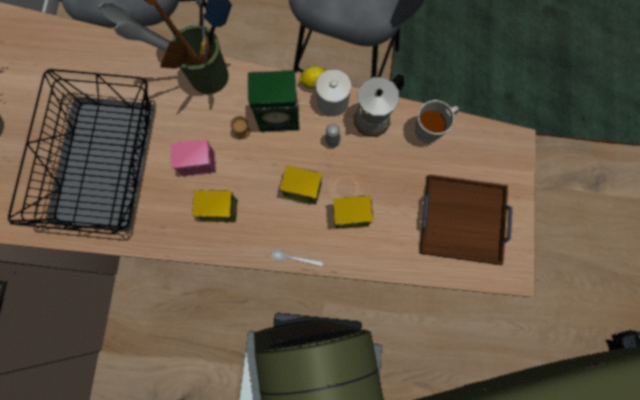

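View pics/side0.png

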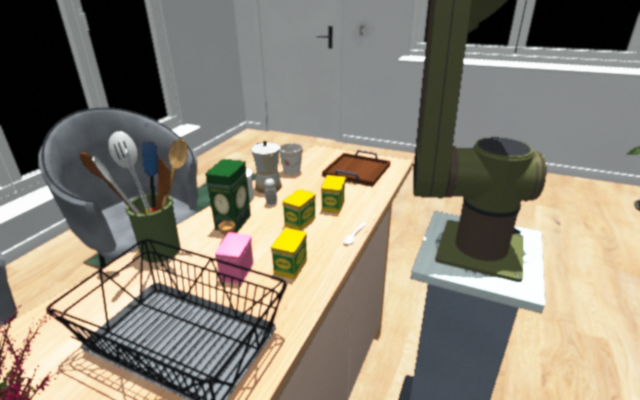

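The top view shows yellow lids at about (213,205), (301,183) and (352,211), the pink look-alike at (191,156), and the tray at (464,220). The side view shows the same three tins at (290,250), (299,208) and (333,192), all upright, with the pink one at (235,255).

```bash
sed -i "s/    if save/    c['rotation']=np.array(c['rotation']); c['rotation']=R.from_rotvec(c['rotation']).as_matrix() if c['rotation'].size==3 else c['rotation']\n    if save/" h.py
cat >> h.py <<'E'
def lids(c,zt=0.086,dbg=False):
    hsv=cv2.cvtColor(c['image'],cv2.COLOR_RGB2HSV)
    m=cv2.inRange(hsv,(22,200,100),(32,255,255))
    out=[]
    for k in cv2.findContours(m,cv2.RETR_EXTERNAL,cv2.CHAIN_APPROX_NONE)[0]:
        if cv2.contourArea(k)<250: continue
        P=np.array([ray(c,p,zt)[:2] for p in k[:,0,:].astype(float)])
        r=cv2.minAreaRect((P*1000).astype(np.float32)); b=cv2.boxPoints(r)
        e=b[1]-b[0] if np.linalg.norm(b[1]-b[0])>np.linalg.norm(b[2]-b[1]) else b[2]-b[1]
        yaw=(np.degrees(np.arctan2(e[1],e[0]))%180)-90
        out.append((round(r[0][0]/1000,4),round(r[0][1]/1000,4),round(yaw,1),np.round(r[1],0).tolist(),np.mean(k[:,0],0).round().tolist()))
    return sorted(out,key=lambda t:-t[1])
E
python3 - <<'E'
from h import *
c=cap('top'); 
for l in lids(c): print(l)
hsv=cv2.cvtColor(c['image'],cv2.COLOR_RGB2HSV)
for p in [(213,197),(213,205),(213,214),(213,218),(352,205),(352,222),(440,200),(464,240)]: print(p,hsv[p[1],p[0]])
# tray
m=cv2.inRange(hsv,(0,90,20),(20,255,110)); m[:,:400]=0; m[:165]=0;m[275:]=0
k=max(cv2.findContours(m,cv2.RETR_EXTERNAL,cv2.CHAIN_APPROX_NONE)[0],key=cv2.contourArea)
P=np.array([ray(c,p,0.022)[:2] for p in k[:,0].astype(float)]); r=cv2.minAreaRect((P*1000).astype(np.float32)); print(r)
img=cv2.resize(c['image'][130:280,150:520,::-1],None,fx=2.1,fy=2.1,interpolation=cv2.INTER_CUBIC); cv2.imwrite('pics/crop1.png',img)
E
```

```text
(0.4307, 0.268, np.float32(5.7), [59.0, 86.0], [212.0, 204.0])
(0.5034, 0.0687, np.float32(-7.8), [87.0, 60.0], [301.0, 182.0])
(0.448, -0.0571, np.float32(10.6), [60.0, 86.0], [352.0, 210.0])
(213, 197) [ 24 237 152]
(213, 205) [ 24 239 155]
(213, 214) [ 25 255 158]
(213, 218) [ 31 162  44]
(352, 205) [ 24 253 152]
(352, 222) [ 24 217 115]
(440, 200) [ 11 166  77]
(464, 240) [ 11 167  78]
((466.2926330566406, -328.84161376953125), (217.5128936767578, 201.4923095703125), 87.70340728759766)
```

View pics/crop1.png

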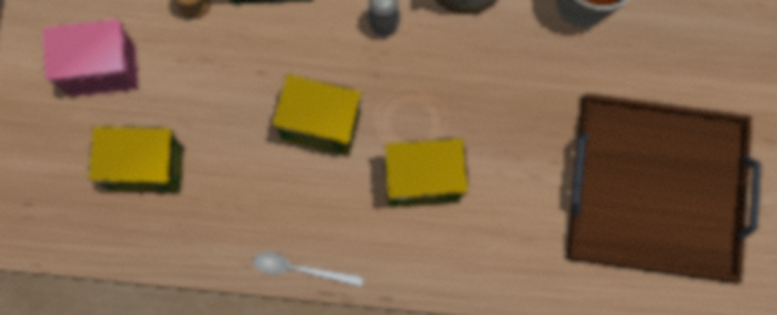

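The crop confirms clean lid outlines (left tin at (132,157) in the crop), and the fingers have room around all three. The left tin is at (0.431, 0.268) with yaw 5.7°, so I head there first.

>>> step_arm:
  moves:
    - [0.08,[0.497,-0.75,0],-75]
    - [0.08,[0.497,-0.75,0],-75]
    - [0.08,[0.497,-0.75,0],-75]
    - [0.08,[0.497,-0.75,0],-75]
    - [0.08,[0.497,-0.75,0],-75]
    - [0.08,[0.497,-0.75,0],-75]
    - [0.08,[0.497,-0.75,0],-75]
    - [0.08,[0.497,-0.75,0],-75]
    - [0.08,[0.497,-0.75,0],-75]
    - [0.08,[0.497,-0.75,0],-75]
  squeeze: 30

```text
time_s: 0.98
tcp_pos: [0.3209, -0.2016, 0.2144]
orientation: [2.176, 2.265, 0.0]
force: [0.7, -0.6, 0.8]
finger_gap: 0.0803
gripper_force: 0.0
```

```bash
cat >> h.py <<'E'
def go(x,y,z,tinyaw):
    """shift in tool axes and turn from the present pose; tool y along tin x (either way)"""
    s=manip.get_state(); M=R.from_rotvec(s['orientation']).as_matrix()
    d=M.T@(np.array([x,y,z])-s['tcp_pos'])
    yy=np.degrees(np.arctan2(M[1,1],M[0,1]))
    t=-((tinyaw-yy+90)%180-90)
    print('t',round(s['time_s'],2),'pos',s['tcp_pos'].round(4),'yaw',round(yy,1),'q',s['q'].round(2),'F',s['force'].round(2),'gap',round(s['finger_gap'],4),'gf',round(s['gripper_force'],1))
    print('shift',d.round(4),'turn',round(t,1),'tilt',M[:,2].round(3))
E
python3 -c "
from h import *
go(.4307,.268,.2135,5.7)"
```

```text
t 0.98 pos [ 0.3209 -0.2016  0.2144] yaw 2.3 q [-0.7  -0.53  2.21  0.    1.47 -0.74] F [ 0.68 -0.55  0.76] gap 0.0803 gf 0.0
shift [0.4649 0.1285 0.0009] turn -3.4 tilt [ 0. -0. -1.]
```

>>> step_arm:
  moves:
    - [0.08,[0.462,0.128,0],-4]
    - [0.08,[0.462,0.128,0],-4]
    - [0.08,[0.462,0.128,0],-4]
    - [0.08,[0.462,0.128,0],-4]
    - [0.08,[0.462,0.128,0],-4]
    - [0.08,[0.462,0.128,0],-4]
    - [0.08,[0.462,0.128,0],-4]
    - [0.08,[0.462,0.128,0],-4]
    - [0.08,[0.462,0.128,0],-4]
    - [0.08,[0.462,0.128,0],-4]

```text
time_s: 1.82
tcp_pos: [0.418, 0.204, 0.2145]
orientation: [2.101, 2.336, 0.0]
force: [0.4, -0.5, 1.0]
finger_gap: 0.08
gripper_force: 0.0
```

```bash
python3 -c "
from h import *
go(.4307,.268,.2135,5.7)"
```

```text
t 1.82 pos [0.418  0.204  0.2145] yaw 6.1 q [ 0.34 -0.3   2.05 -0.    1.4   0.23] F [ 0.45 -0.49  0.96] gap 0.08 gf 0.0
shift [0.0623 0.0194 0.001 ] turn 0.4 tilt [ 0. -0. -1.]
```

>>> step_arm:
  moves:
    - [0.08,[0.04,0.015,0],0]
    - [0.08,[0.055,0.018,0],0]
    - [0.08,[0.055,0.018,0.05],0]
    - [0.08,[0.055,0.018,0.06],0]
    - [0.08,[0.055,0.018,0.06],0]
    - [0.08,[0.055,0.018,0.06],0]

```text
time_s: 2.32
tcp_pos: [0.4294, 0.2579, 0.1534]
orientation: [-2.101, -2.334, 0.005]
force: [-0.4, -0.6, 0.4]
finger_gap: 0.0798
gripper_force: 0.0
```

```bash
python3 -c "
from h import *
go(.4307,.268,.033,5.7)
c=cap('side','s1.png')
img=c['image'][150:330,180:400,::-1]; cv2.imwrite('pics/s1c.png',cv2.resize(img,None,fx=3,fy=3))
"
```

```text
t 2.32 pos [0.4294 0.2579 0.1534] yaw 6.0 q [ 0.43 -0.16  2.04  0.    1.27  0.33] F [-0.36 -0.6   0.37] gap 0.0798 gf 0.0
shift [0.0101 0.0027 0.1204] turn 0.3 tilt [-0.003 -0.001 -1.   ]
```

View pics/s1c.png

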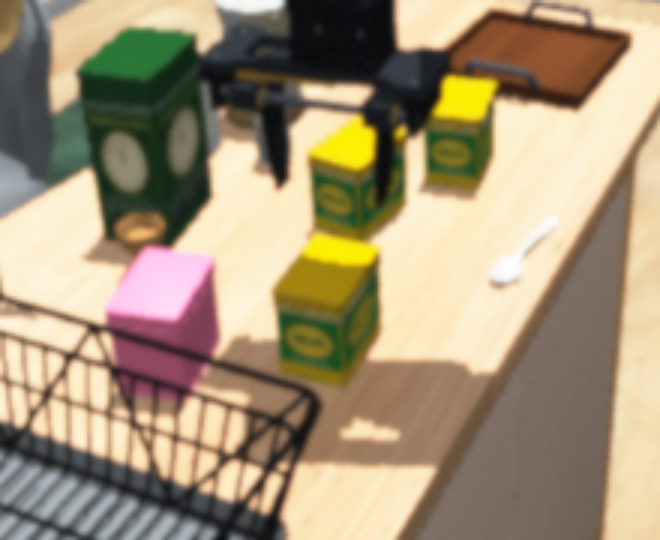

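The crop shows the fingers, tips at (280,180) and (385,200), straddling the left tin's lid at (330,270). I can go straight down.

>>> step_arm:
  moves:
    - [0.08,[0.01,0.003,0.03],0]
    - [0.08,[0.01,0.003,0.06],0]
    - [0.08,[0.01,0.003,0.09],0]
    - [0.08,[0.01,0.003,0.11],0]
    - [0.08,[0.01,0.003,0.12],0]
    - [0.08,[0.01,0.003,0.12],0]
    - [0.05,[0.01,0.003,0.12],0]
    - [0.05,[0.01,0.003,0.12],0]
    - [0.05,[0.01,0.003,0.12],0]
    - [0.05,[0.01,0.003,0.12],0]

```text
time_s: 3.2
tcp_pos: [0.4331, 0.2691, 0.0367]
orientation: [2.102, 2.334, 0.003]
force: [-4.4, 0.4, 6.4]
finger_gap: 0.0607
gripper_force: 29.8
```

```bash
python3 -c "
from h import *
go(.4307,.268,.033,5.7)"
```

```text
t 3.2 pos [0.4331 0.2691 0.0367] yaw 6.0 q [ 0.45 -0.    2.1   0.    1.04  0.35] F [-4.35  0.39  6.36] gap 0.0607 gf 29.8
shift [-0.0008 -0.0025  0.0037] turn 0.3 tilt [ 0.001  0.001 -1.   ]
```

>>> step_arm:
  moves:
    - [0.08,[0,0,0],0]
    - [0.08,[0,0,0],0]
    - [0.08,[0,0,0],0]
    - [0.08,[0,0,0],0]

```text
time_s: 3.53
tcp_pos: [0.4326, 0.2686, 0.0348]
orientation: [2.102, 2.335, 0.001]
force: [0.3, 0.5, -0.6]
finger_gap: 0.0787
gripper_force: 0.0
```

```bash
python3 -c "
from h import *
go(.4307,.268,.024,5.7)"
```

```text
t 3.53 pos [0.4326 0.2686 0.0348] yaw 6.0 q [ 0.45  0.    2.1  -0.    1.04  0.35] F [ 0.32  0.52 -0.56] gap 0.0787 gf 0.0
shift [-0.0004 -0.0019  0.0108] turn 0.3 tilt [ 0.001  0.    -1.   ]
```

>>> step_arm:
  moves:
    - [0.08,[0,0,0.006],0]
    - [0.08,[0,0,0.011],0]
    - [0.08,[0,0,0.011],0]
    - [0.05,[0,0,0.011],0]
    - [0.05,[0,0,0.011],0]
    - [0.05,[0,0,0.011],0]
    - [0.05,[0,0,0.011],0]
    - [0.05,[0,0,0.011],0]

```text
time_s: 4.2
tcp_pos: [0.4324, 0.2685, 0.0238]
orientation: [-2.102, -2.335, -0.0]
force: [-1.2, 0.5, 1.0]
finger_gap: 0.0605
gripper_force: 29.8
```

```bash
python3 -c "
from h import *
go(.4307,.268,.024,5.7)"
```

```text
t 4.2 pos [0.4324 0.2685 0.0238] yaw 6.0 q [0.45 0.02 2.11 0.   1.01 0.35] F [-1.16  0.5   1.03] gap 0.0605 gf 29.8
shift [-0.0003 -0.0017 -0.0002] turn 0.3 tilt [ 0.  0. -1.]
```

>>> step_arm:
  moves:
    - [0.05,[0,0,-0.015],0]
    - [0.05,[0,0,-0.035],0]
    - [0.05,[0,0,-0.05],0]
    - [0.05,[0,0,-0.06],0]
    - [0.05,[0,0,-0.06],0]
    - [0.05,[0,0,-0.06],0]
    - [0.05,[0,0,-0.06],0]
    - [0.05,[0,0,-0.06],0]

```text
time_s: 4.87
tcp_pos: [0.4312, 0.2679, 0.0819]
orientation: [-2.101, -2.334, 0.004]
force: [0.6, 0.1, -4.9]
finger_gap: 0.0603
gripper_force: 29.8
```

```bash
python3 -c "
from h import *
go(.4324,.2685,.024,5.7)
c=cap('side')
img=c['image'][130:310,180:400,::-1]; cv2.imwrite('pics/s2c.png',cv2.resize(img,None,fx=3,fy=3))"
```

```text
t 4.87 pos [0.4312 0.2679 0.0819] yaw 6.0 q [ 0.45 -0.07  2.08 -0.    1.13  0.35] F [ 0.56  0.12 -4.89] gap 0.0603 gf 29.8
shift [0.0005 0.0014 0.0579] turn 0.3 tilt [-0.003 -0.001 -1.   ]
```

View pics/s2c.png

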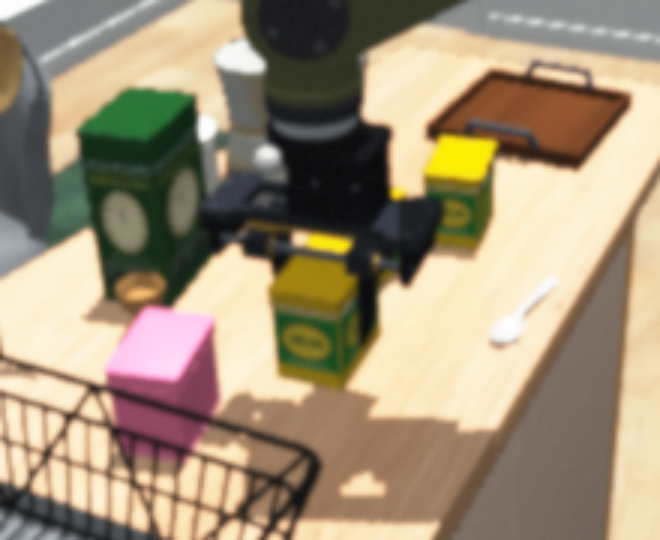

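The tin is raised: its underside is now at about (310,380), where it would be about (320,430) if it stood on the worktop. I hold a little longer to confirm the weight.

>>> step_arm:
  moves:
    - [0.05,[0,0,0],0]
    - [0.05,[0,0,0],0]
    - [0.05,[0,0,0],0]

```text
time_s: 5.17
tcp_pos: [0.4322, 0.2684, 0.0833]
orientation: [-2.102, -2.335, 0.001]
force: [0.0, -0.0, -4.8]
finger_gap: 0.0604
gripper_force: 29.8
```

```bash
python3 -c "
from h import *
go(.4324,.2685,.024,5.7)"
```

```text
t 5.17 pos [0.4322 0.2684 0.0833] yaw 6.0 q [ 0.45 -0.07  2.08  0.    1.13  0.35] F [ 0.02 -0.01 -4.76] gap 0.0604 gf 29.8
shift [0.0001 0.0003 0.0593] turn 0.3 tilt [-0.001 -0.    -1.   ]
```

The left tin reads 4.8 N, so it is full. I put it back and go on to the others as asked.

>>> step_arm:
  moves:
    - [0.05,[0,0,0.02],0]
    - [0.05,[0,0,0.04],0]
    - [0.05,[0,0,0.052],0]
    - [0.05,[0,0,0.058],0]
    - [0.05,[0,0,0.06],0]
    - [0.05,[0,0,0.06],0]
    - [0.05,[0,0,0.06],0]
    - [0.08,[0,0,0.06],0]
    - [0.08,[0,0,0.06],0]
    - [0.08,[0,0,0.06],0]

```text
time_s: 6.0
tcp_pos: [0.4336, 0.2691, 0.025]
orientation: [2.101, 2.334, 0.004]
force: [-0.1, -0.7, 0.2]
finger_gap: 0.0751
gripper_force: 0.0
```

>>> step_arm:
  moves:
    - [0.08,[0,0,-0.02],0]
    - [0.08,[0,0,-0.06],0]
    - [0.08,[0,0,-0.1],0]
    - [0.08,[0,0,-0.13],0]
    - [0.08,[0,0,-0.14],0]
    - [0.08,[0,0,-0.14],0]

```text
time_s: 6.5
tcp_pos: [0.4349, 0.2698, 0.1686]
orientation: [2.1, 2.332, 0.013]
force: [0.2, -1.0, -0.3]
finger_gap: 0.08
gripper_force: 0.0
```

```bash
python3 -c "
from h import *
go(.5034,.0687,.16,-7.8)"
```

```text
t 6.5 pos [0.4349 0.2698 0.1686] yaw 6.0 q [ 0.45 -0.16  2.01  0.    1.28  0.35] F [ 0.23 -1.01 -0.35] gap 0.08 gf 0.0
shift [-0.2071  0.047   0.0083] turn 13.8 tilt [ 0.008  0.004 -1.   ]
```

>>> step_arm:
  moves:
    - [0.08,[-0.207,0.049,0],13.8]
    - [0.08,[-0.207,0.049,0],13.8]
    - [0.08,[-0.207,0.049,0],13.8]
    - [0.08,[-0.207,0.049,0],13.8]
    - [0.08,[-0.207,0.049,0],13.8]
    - [0.08,[-0.207,0.049,0],13.8]
    - [0.08,[-0.207,0.049,0.02],13.8]
    - [0.08,[-0.207,0.049,0.03],13.8]
    - [0.08,[-0.207,0.049,0.03],13.8]
    - [0.08,[-0.207,0.049,0.03],13.8]

```text
time_s: 7.33
tcp_pos: [0.5011, 0.0684, 0.1315]
orientation: [-2.364, -2.064, 0.005]
force: [0.5, 0.4, 0.1]
finger_gap: 0.0798
gripper_force: 0.0
```

```bash
python3 -c "
from h import *
go(.5034,.0687,.024,-7.8)
for l in lids(cap('top')): print(l)"
```

```text
t 7.33 pos [0.5011 0.0684 0.1315] yaw -7.7 q [ 0.03 -0.13  2.05  0.    1.23  0.16] F [0.45 0.42 0.14] gap 0.0798 gf 0.0
shift [0.0007 0.0027 0.1075] turn 0.1 tilt [-0.004  0.    -1.   ]
(0.4319, 0.2679, np.float32(3.9), [59.0, 86.0], [212.0, 203.0])
(0.4477, -0.0571, np.float32(9.6), [60.0, 86.0], [352.0, 210.0])
```

>>> step_arm:
  moves:
    - [0.08,[0,0.002,0.03],0]
    - [0.08,[0,0.002,0.06],0]
    - [0.08,[0,0.002,0.09],0]
    - [0.08,[0,0.002,0.104],0]
    - [0.08,[0,0.002,0.108],0]
    - [0.08,[0,0.002,0.108],0]
    - [0.05,[0,0.002,0.108],0]
    - [0.05,[0,0.002,0.108],0]
    - [0.05,[0,0.002,0.108],0]
    - [0.05,[0,0.002,0.108],0]

```text
time_s: 8.22
tcp_pos: [0.5058, 0.0676, 0.0273]
orientation: [2.366, 2.064, 0.003]
force: [-1.3, 1.1, 4.7]
finger_gap: 0.0602
gripper_force: 29.9
```

>>> step_arm:
  moves:
    - [0.05,[0,0,0],0]
    - [0.05,[0,0,-0.015],0]
    - [0.05,[0,0,-0.035],0]
    - [0.05,[0,0,-0.05],0]
    - [0.05,[0,0,-0.06],0]
    - [0.05,[0,0,-0.06],0]
    - [0.05,[0,0,-0.06],0]
    - [0.05,[0,0,-0.06],0]
    - [0.05,[0,0,-0.06],0]
    - [0.05,[0,0,-0.06],0]

```text
time_s: 9.05
tcp_pos: [0.5038, 0.0675, 0.0844]
orientation: [-2.366, -2.064, 0.003]
force: [-1.1, -0.4, -1.2]
finger_gap: 0.0603
gripper_force: 29.9
```

```bash
python3 -c "
from h import *
go(.5034,.0687,.024,-7.8)
c=cap('side')
img=c['image'][110:290,200:420,::-1]; cv2.imwrite('pics/s3c.png',cv2.resize(img,None,fx=3,fy=3))"
```

```text
t 9.05 pos [0.5038 0.0675 0.0844] yaw -7.8 q [ 0.03 -0.07  2.08  0.    1.14  0.16] F [-1.14 -0.44 -1.17] gap 0.0603 gf 29.9
shift [ 0.0012 -0.0005  0.0604] turn 0.0 tilt [-0.002 -0.    -1.   ]
```

View pics/s3c.png

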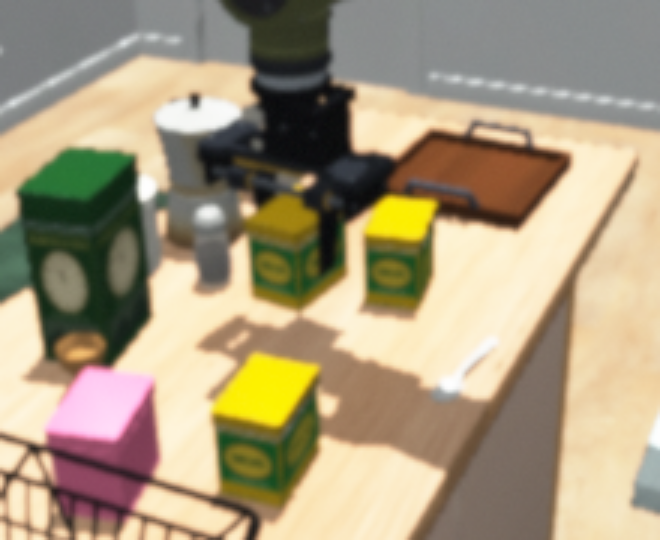

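The middle tin hangs clear of the worktop at (295,250) and weighs about 1.2 N, so it is almost empty. The left tin stands back in its place at (265,430). I put the middle one back.

>>> step_arm:
  moves:
    - [0.05,[0,0,0.02],0]
    - [0.05,[0,0,0.04],0]
    - [0.05,[0,0,0.052],0]
    - [0.05,[0,0,0.058],0]
    - [0.05,[0,0,0.06],0]
    - [0.05,[0,0,0.06],0]
    - [0.05,[0,0,0.06],0]
    - [0.08,[0,0,0.06],0]
    - [0.08,[0,0,0.06],0]
    - [0.08,[0,0,0.06],0]

```text
time_s: 9.93
tcp_pos: [0.5051, 0.0675, 0.0259]
orientation: [2.367, 2.065, 0.001]
force: [-0.5, -0.5, -0.1]
finger_gap: 0.0751
gripper_force: 0.0
```

>>> step_arm:
  moves:
    - [0.08,[0,0,-0.02],0]
    - [0.08,[0,0,-0.06],0]
    - [0.08,[0,0,-0.09],0]
    - [0.08,[0,0,-0.11],0]
    - [0.08,[0,0,-0.11],0]
    - [0.08,[0,0,-0.11],0]
    - [0.08,[0,0,-0.11],0]

```text
time_s: 10.52
tcp_pos: [0.5041, 0.0674, 0.1345]
orientation: [-2.367, -2.065, 0.002]
force: [-0.6, -0.0, -0.8]
finger_gap: 0.08
gripper_force: 0.0
```

```bash
python3 -c "
from h import *
go(.448,-.0571,.135,10)"
```

```text
t 10.52 pos [0.5041 0.0674 0.1345] yaw -7.8 q [ 0.03 -0.13  2.04 -0.    1.23  0.16] F [-0.57 -0.04 -0.83] gap 0.08 gf 0.0
shift [-0.131  -0.0387 -0.0004] turn -17.8 tilt [-0.002 -0.    -1.   ]
```

>>> step_arm:
  moves:
    - [0.08,[-0.131,-0.039,0],-17.8]
    - [0.08,[-0.131,-0.039,0],-17.8]
    - [0.08,[-0.131,-0.039,0],-17.8]
    - [0.08,[-0.131,-0.039,0],-17.8]
    - [0.08,[-0.131,-0.039,0],-17.8]
    - [0.08,[-0.131,-0.039,0],-17.8]
    - [0.08,[-0.131,-0.039,0],-17.8]
    - [0.08,[-0.131,-0.039,0],-17.8]

```text
time_s: 11.18
tcp_pos: [0.4482, -0.0562, 0.1348]
orientation: [-2.017, -2.407, 0.001]
force: [-0.7, -0.2, 0.2]
finger_gap: 0.0798
gripper_force: 0.0
```

```bash
python3 -c "
from h import *
go(.448,-.0571,.024,10)
for l in lids(cap('top')): print(l)"
```

```text
t 11.18 pos [ 0.4482 -0.0562  0.1348] yaw 10.1 q [-0.24 -0.27  2.16  0.    1.25 -0.42] F [-0.67 -0.24  0.24] gap 0.0798 gf 0.0
shift [-0.001  -0.0002  0.1108] turn 0.1 tilt [-0.001  0.001 -1.   ]
(0.4319, 0.2686, np.float32(3.8), [59.0, 86.0], [212.0, 203.0])
(0.503, 0.0692, np.float32(-7.8), [85.0, 60.0], [300.0, 180.0])
```

>>> step_arm:
  moves:
    - [0.08,[-0.001,0,0.03],0]
    - [0.08,[-0.001,0,0.06],0]
    - [0.08,[-0.001,0,0.09],0]
    - [0.08,[-0.001,0,0.107],0]
    - [0.08,[-0.001,0,0.111],0]
    - [0.08,[-0.001,0,0.111],0]
    - [0.08,[-0.001,0,0.111],0]
    - [0.05,[-0.001,0,0.111],0]
    - [0.05,[-0.001,0,0.111],0]
    - [0.05,[-0.001,0,0.111],0]

```text
time_s: 12.07
tcp_pos: [0.4496, -0.0582, 0.0261]
orientation: [2.018, 2.405, 0.002]
force: [-0.0, 0.6, -0.3]
finger_gap: 0.0649
gripper_force: 0.0
```

>>> step_arm:
  moves:
    - [0.05,[0,0,0],0]
    - [0.05,[0,0,-0.015],0]
    - [0.05,[0,0,-0.035],0]
    - [0.05,[0,0,-0.05],0]
    - [0.05,[0,0,-0.06],0]
    - [0.05,[0,0,-0.06],0]
    - [0.05,[0,0,-0.06],0]
    - [0.05,[0,0,-0.06],0]
    - [0.05,[0,0,-0.06],0]
    - [0.05,[0,0,-0.06],0]

```text
time_s: 12.9
tcp_pos: [0.4477, -0.0578, 0.0834]
orientation: [-2.018, -2.405, 0.002]
force: [0.3, 0.4, -2.0]
finger_gap: 0.0602
gripper_force: 30.0
```

```bash
python3 -c "
from h import *
go(.448,-.0571,.024,10)"
```

```text
t 12.9 pos [ 0.4477 -0.0578  0.0834] yaw 10.0 q [-0.25 -0.21  2.2  -0.    1.15 -0.42] F [ 0.3   0.44 -1.97] gap 0.0602 gf 30.0
shift [0.0006 0.0006 0.0594] turn 0.0 tilt [-0.002  0.001 -1.   ]
```

The right tin is light too (gripped, about 2 N with noise). I put it back and return to the left tin.

>>> step_arm:
  moves:
    - [0.05,[0,0,0.02],0]
    - [0.05,[0,0,0.04],0]
    - [0.05,[0,0,0.052],0]
    - [0.05,[0,0,0.058],0]
    - [0.05,[0,0,0.06],0]
    - [0.05,[0,0,0.06],0]
    - [0.05,[0,0,0.06],0]
    - [0.08,[0,0,0.06],0]
    - [0.08,[0,0,0.06],0]
    - [0.08,[0,0,0.06],0]

```text
time_s: 13.73
tcp_pos: [0.4488, -0.0581, 0.0247]
orientation: [2.019, 2.406, 0.0]
force: [0.4, -0.1, 0.2]
finger_gap: 0.0748
gripper_force: 0.0
```

>>> step_arm:
  moves:
    - [0.08,[0,0,-0.02],0]
    - [0.08,[0,0,-0.06],0]
    - [0.08,[0,0,-0.1],0]
    - [0.08,[0,0,-0.13],0]
    - [0.08,[0,0,-0.13],0]
    - [0.08,[0,0,-0.13],0]
    - [0.08,[0,0,-0.13],0]

```text
time_s: 14.32
tcp_pos: [0.4481, -0.0579, 0.1539]
orientation: [-2.019, -2.406, 0.001]
force: [0.7, 0.5, -1.0]
finger_gap: 0.0801
gripper_force: 0.0
```

```bash
python3 -c "
from h import *
go(.432,.2685,.155,5.5)"
```

```text
t 14.32 pos [ 0.4481 -0.0579  0.1539] yaw 10.0 q [-0.25 -0.29  2.14  0.    1.29 -0.42] F [ 0.69  0.48 -1.02] gap 0.0801 gf 0.0
shift [ 0.3242  0.0409 -0.001 ] turn 4.5 tilt [-0.001  0.    -1.   ]
```

>>> step_arm:
  moves:
    - [0.08,[0.324,0.041,0],4.5]
    - [0.08,[0.324,0.041,0],4.5]
    - [0.08,[0.324,0.041,0],4.5]
    - [0.08,[0.324,0.041,0],4.5]
    - [0.08,[0.324,0.041,0],4.5]
    - [0.08,[0.324,0.041,0],4.5]
    - [0.08,[0.324,0.041,0],4.5]
    - [0.08,[0.324,0.041,0],4.5]
    - [0.08,[0.324,0.041,0],4.5]
    - [0.08,[0.324,0.041,0],4.5]

```text
time_s: 15.15
tcp_pos: [0.4308, 0.269, 0.1519]
orientation: [-2.107, -2.328, 0.007]
force: [0.3, 0.0, -0.5]
finger_gap: 0.0802
gripper_force: 0.0
```

>>> step_arm:
  moves:
    - [0.08,[0,0,0],0]
    - [0.08,[0,0,0],0]

```text
time_s: 15.32
tcp_pos: [0.4321, 0.2669, 0.1533]
orientation: [-2.113, -2.324, 0.004]
force: [1.0, 0.9, 0.4]
finger_gap: 0.0799
gripper_force: 0.0
```

```bash
python3 -c "
from h import *
go(.432,.2685,.024,5.7)
c=cap('top')
for l in lids(c): print(l)
go(.432,.2685,.024,5.7)
"
```

```text
t 15.32 pos [0.4321 0.2669 0.1533] yaw 5.4 q [ 0.45 -0.15  2.02 -0.    1.27  0.35] F [0.96 0.88 0.39] gap 0.0799 gf 0.0
shift [0.0017 0.0004 0.1293] turn -0.3 tilt [-0.002 -0.001 -1.   ]
(0.434, 0.2476, np.float32(-84.7), [61.0, 45.0], [222.0, 202.0])
(0.5028, 0.0682, np.float32(-8.6), [87.0, 60.0], [301.0, 182.0])
(0.4469, -0.0569, np.float32(10.4), [60.0, 86.0], [352.0, 210.0])
t 15.37 pos [0.4323 0.2669 0.1537] yaw 5.4 q [ 0.45 -0.15  2.02 -0.    1.27  0.35] F [ 0.44 -0.08 -0.03] gap 0.0797 gf 0.0
shift [0.0018 0.     0.1297] turn -0.3 tilt [-0.001 -0.001 -1.   ]
```

>>> step_arm:
  moves:
    - [0.08,[0.001,0,0.04],0]
    - [0.08,[0.001,0,0.08],0]
    - [0.08,[0.001,0,0.11],0]
    - [0.08,[0.001,0,0.125],0]
    - [0.08,[0.001,0,0.13],0]
    - [0.08,[0.001,0,0.13],0]
    - [0.05,[0.001,0,0.13],0]
    - [0.05,[0.001,0,0.13],0]
    - [0.05,[0.001,0,0.13],0]
    - [0.05,[0.001,0,0.13],0]
  squeeze: 35

```text
time_s: 16.2
tcp_pos: [0.4335, 0.2697, 0.0264]
orientation: [2.112, 2.325, 0.004]
force: [-0.7, -0.1, 3.5]
finger_gap: 0.06
gripper_force: 34.9
```

>>> step_arm:
  moves:
    - [0.05,[0,0,0],0]
    - [0.05,[0,0,-0.015],0]
    - [0.05,[0,0,-0.04],0]
    - [0.05,[0,0,-0.07],0]
    - [0.05,[0,0,-0.1],0]
    - [0.05,[0,0,-0.125],0]
    - [0.05,[0,0,-0.135],0]
    - [0.05,[0,0,-0.135],0]
    - [0.05,[0,0,-0.135],0]
    - [0.05,[0,0,-0.135],0]

```text
time_s: 17.03
tcp_pos: [0.4309, 0.2684, 0.1568]
orientation: [-2.111, -2.324, 0.007]
force: [-1.0, -1.2, -4.7]
finger_gap: 0.0603
gripper_force: 34.9
```

```bash
python3 - <<'E'
from h import *
c=cap('top'); hsv=cv2.cvtColor(c['image'],cv2.COLOR_RGB2HSV)
m=cv2.inRange(hsv,(5,120,30),(16,255,100)); m[:,:400]=0; m[:165]=0;m[275:]=0
m=cv2.morphologyEx(m,cv2.MORPH_OPEN,np.ones((15,15)))
k=max(cv2.findContours(m,cv2.RETR_EXTERNAL,cv2.CHAIN_APPROX_NONE)[0],key=cv2.contourArea)
P=np.array([ray(c,p,0.022)[:2] for p in k[:,0].astype(float)]); r=cv2.minAreaRect((P*1000).astype(np.float32)); print(r)
print('px corners',cv2.boxPoints(cv2.minAreaRect(k)).round())
go(r[0][0]/1000,r[0][1]/1000,.155,(r[2]+45)%90-45)
E
```

```text
((466.87030029296875, -333.2818603515625), (197.7233123779297, 197.5498504638672), 87.72838592529297)
px corners [[419. 255.]
 [427. 175.]
 [510. 183.]
 [502. 263.]]
t 17.08 pos [0.4308 0.2684 0.1565] yaw 5.5 q [ 0.45 -0.15  2.02 -0.    1.28  0.36] F [-0.18 -0.3  -5.5 ] gap 0.0602 gf 34.9
shift [-0.6023 -0.0219  0.0027] turn 7.8 tilt [-0.005 -0.002 -1.   ]
```

>>> step_arm:
  moves:
    - [0.05,[-0.02,0,0],1]
    - [0.05,[-0.05,-0.001,0],2]
    - [0.05,[-0.085,-0.003,0],3]
    - [0.05,[-0.125,-0.005,0],4]
    - [0.05,[-0.165,-0.006,0],5]
    - [0.05,[-0.205,-0.007,0],6]
    - [0.05,[-0.245,-0.008,0],7]
    - [0.05,[-0.285,-0.01,0],7.8]
    - [0.05,[-0.325,-0.012,0],7.8]
    - [0.05,[-0.365,-0.013,0],7.8]

```text
time_s: 17.92
tcp_pos: [0.453, -0.097, 0.1575]
orientation: [-2.264, -2.174, 0.002]
force: [1.3, -0.5, -4.5]
finger_gap: 0.0602
gripper_force: 34.9
```

```bash
python3 -c "
from h import *
go(.467,-.333,.155,-2.3)"
```

```text
t 17.92 pos [ 0.453  -0.097   0.1575] yaw -2.3 q [-0.33 -0.26  2.11  0.    1.29 -0.29] F [ 1.34 -0.47 -4.49] gap 0.0602 gf 34.9
shift [-0.2353  0.0235  0.0022] turn -0.0 tilt [-0.003  0.001 -1.   ]
```

>>> step_arm:
  moves:
    - [0.05,[-0.04,0.004,0],0]
    - [0.05,[-0.08,0.008,0],0]
    - [0.05,[-0.12,0.012,0],0]
    - [0.05,[-0.16,0.016,0],0]
    - [0.05,[-0.195,0.019,0],0]
    - [0.05,[-0.22,0.022,0],0]
    - [0.05,[-0.235,0.023,0],0]
    - [0.05,[-0.235,0.023,0],0]
    - [0.05,[-0.235,0.023,0],0]
    - [0.05,[-0.235,0.023,0],0]

```text
time_s: 18.75
tcp_pos: [0.4677, -0.3296, 0.1583]
orientation: [-2.263, -2.175, -0.001]
force: [0.2, 0.5, -5.1]
finger_gap: 0.0602
gripper_force: 34.9
```

```bash
python3 -c "
from h import *
go(.467,-.333,.033,-2.3)"
```

```text
t 18.75 pos [ 0.4677 -0.3296  0.1583] yaw -2.3 q [-0.71 -0.    1.88  0.    1.27 -0.67] F [ 0.21  0.45 -5.12] gap 0.0602 gf 34.9
shift [-0.0037 -0.0003  0.1253] turn 0.0 tilt [-0.002  0.002 -1.   ]
```

>>> step_arm:
  moves:
    - [0.05,[-0.003,0,0.03],0]
    - [0.05,[-0.003,0,0.06],0]
    - [0.05,[-0.003,0,0.085],0]
    - [0.05,[-0.003,0,0.105],0]
    - [0.05,[-0.003,0,0.113],0]
    - [0.05,[-0.003,0,0.117],0]
    - [0.05,[-0.003,0,0.12],0]
    - [0.05,[-0.003,0,0.122],0]
    - [0.05,[-0.003,0,0.122],0]
    - [0.05,[-0.003,0,0.122],0]

```text
time_s: 19.58
tcp_pos: [0.4688, -0.3347, 0.0391]
orientation: [2.264, 2.175, 0.0]
force: [0.4, -0.2, -4.3]
finger_gap: 0.0602
gripper_force: 34.9
```

```bash
python3 -c "
from h import *
go(.467,-.333,.033,-2.3)"
```

```text
t 19.58 pos [ 0.4688 -0.3347  0.0391] yaw -2.3 q [-0.71  0.14  1.95  0.    1.05 -0.67] F [ 0.36 -0.2  -4.28] gap 0.0602 gf 34.9
shift [ 0.0016 -0.0019  0.0061] turn 0.0 tilt [ 0.002 -0.002 -1.   ]
```

Still hanging, about 5 mm above the tray floor. I ease it down.

>>> step_arm:
  moves:
    - [0.05,[0,0,0.002],0]
    - [0.05,[0,0,0.004],0]
    - [0.05,[0,0,0.005],0]
    - [0.05,[0,0,0.006],0]
    - [0.05,[0,0,0.006],0]

```text
time_s: 20.0
tcp_pos: [0.4686, -0.3345, 0.0345]
orientation: [2.265, 2.176, 0.0]
force: [-5.7, 5.7, 9.6]
finger_gap: 0.0603
gripper_force: 34.9
```

>>> step_arm:
  moves:
    - [0.062,[0,0,-0.001],0]
    - [0.07,[0,0,-0.001],0]
    - [0.085,[0,0,-0.001],0]
    - [0.085,[0,0,-0.001],0]
    - [0.085,[0,0,-0.03],0]
    - [0.085,[0,0,-0.07],0]
    - [0.085,[0,0,-0.11],0]
    - [0.085,[0,0,-0.15],0]
    - [0.085,[0,0,-0.18],0]
    - [0.085,[0,0,-0.18],0]

```text
time_s: 20.83
tcp_pos: [0.4714, -0.337, 0.2211]
orientation: [2.255, 2.166, 0.002]
force: [1.1, -0.4, 1.5]
finger_gap: 0.0851
gripper_force: 0.0
```

>>> step_arm:
  moves:
    - [0.085,[0.04,0,0],0]
    - [0.085,[0.08,0,0],0]
    - [0.085,[0.12,0,0],0]
    - [0.085,[0.16,0,0],0]
    - [0.085,[0.16,0,0],0]
    - [0.085,[0.16,0,0],0]
    - [0.085,[0.16,0,0],0]

```text
time_s: 21.42
tcp_pos: [0.4745, -0.1744, 0.2114]
orientation: [2.265, 2.177, -0.001]
force: [-0.4, -0.4, 0.1]
finger_gap: 0.0847
gripper_force: 0.0
```

```bash
python3 - <<'E'
from h import *
c=cap('top','end.png')
for z in(.086,.094): print([l for l in lids(c,z)])
go(.467,-.333,.2,-2.3)
E
```

```text
[(0.5031, 0.0684, np.float32(-8.6), [86.0, 61.0], [301.0, 182.0]), (0.4346, -0.0542, np.float32(9.1), [36.0, 65.0], [350.0, 218.0]), (0.4697, -0.3491, np.float32(-2.6), [64.0, 63.0], [481.0, 215.0])]
[(0.5011, 0.0678, np.float32(-8.6), [86.0, 60.0], [301.0, 182.0]), (0.4331, -0.0538, np.float32(9.1), [36.0, 64.0], [350.0, 218.0]), (0.468, -0.3465, np.float32(-2.6), [64.0, 63.0], [481.0, 215.0])]
t 21.47 pos [ 0.4745 -0.175   0.2114] yaw -2.3 q [-0.46 -0.2   1.97 -0.    1.37 -0.42] F [-0.24 -0.95  0.28] gap 0.0851 gf 0.0
shift [-0.1582 -0.001   0.0115] turn -0.0 tilt [-0. -0. -1.]
```

View pics/end.png

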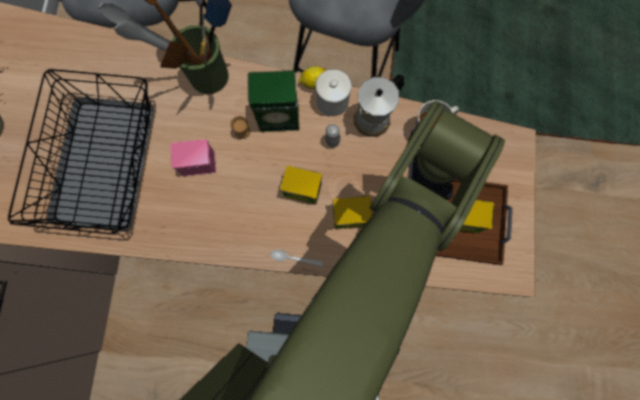

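The full tin stands upright in the tray at (478,215). The middle tin (301,184) and right tin (352,211) are back in place, and the gripper is clear of everything, so I hand the job in.

```bash
python3 -c "
from bench import manip
print(manip.sign_off())"
```

```text
the job is handed in; nothing more can be done
None
```

The left tin was the full one (about 4.8 N, against 1 to 2 N for the other two); I lifted each tin from left to right, put it back, then stood the full one upright on the tray, and handed the job in at about 21 s.

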